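Rock a plug-in module out of its test dock

TASK

On the stockroom's returns bench, swing the dock's clear hinged cover all the way up and gently onto its stop. Then grip the module that sits tight between the dock's two jaws and rock it side to side, leaning it against one jaw and then the other until both have given way, so that the module itself pushes the jaws and the gripper stays off them. Finish while still holding the module: upright, over the dock, with its underside about two centimetres above the tops of the jaws, touching nothing but the gripper, the cover left open and the other things on the bench left alone.

Things in the scene. Friction and masses are not known exactly. Their poses are not given: they have to be found in the camera images.
- dock: test dock fixed to the bench: grey base 200 x 190 x 12 mm, side panels at y = +-89.5 mm (5 mm thick, tops 108 mm above the bench, x from -60 to 95 mm), a 62 mm high back panel at x = 92 mm, open towards -x; 9 mm walls round the nest. Origin: underside centre, on the bench right under the nest; x points from the cover's handle to its hinge, y to the left jaw, z up
- nest (a point): centre of the nest floor, 12 mm above the dock's origin, axes as the dock; the module stands here at the start with its axes along the dock's
- jaw_left: aluminium jaw on the module's +y side, 34 x 12 x 24 mm; slides only outward (dock +y), 0 to 8 mm, at about 10 N, and stays where pushed. Origin: middle of its inner face's lower edge, at y = 18.6 mm at the start. Underside 18 mm, top 42 mm above the nest floor. It overhangs the module's shoulder by 3.4 mm, 4 mm above it: the module lifts only once both jaws are about 4 mm out
- jaw_right: the same jaw mirrored, on the -y side: inner face starts at y = -18.6 mm in the dock's frame, slides outward along the dock's -y
- cover (a joint): angle of the clear flat cover (160 x 184 mm, 6 mm thick): 0 = shut on the dock, grows as it swings up and away, 1.75 rad = on its stop, a little past upright. Starts shut or a little ajar; its hinge (0.35 N m of friction) holds it where it is left; turns about the dock's +y axis through cover_hinge
- cover_handle (a point): middle of the cover's handle, a round steel bar 10 mm thick and 98 mm long along the dock's y, with 35 mm between the bar's axis and the cover's front edge; held by 8 mm arms 45 mm either side of the middle; 195 mm from the hinge. The point turns with the cover
- cover_hinge (a point): middle of the cover's hinge axis (along the dock's y), 95 mm from the nest towards +x and 108 mm above the bench; with the cover at 0 the handle lies 195 mm from it towards -x and 3 mm above it, and the two turn together by the joint value
- module: plug-in module, grey plastic, 30 x 36 mm (x, y), 90 mm tall, about 0.25 kg. Black foot 44 mm wide in y (4 mm shoulders), from 4 to 14 mm up, on a keel 12 mm wide and 4 mm high over which it can lean about 0.15 rad to either jaw; that pushes the jaw some 5 mm. Origin: centre of its underside; z up along it, y to the left jaw
- module_grip (a point): a point to grip on the module's axis, 70 mm above its underside, 28 mm above the jaw tops; the body can be taken across x (30 mm) or y (36 mm)
- carton: bystander: brown carton 90 x 70 x 55 mm, origin underside centre
- bin: bystander: small open blue bin 100 x 80 x 45 mm, origin underside centre
- screwdriver: bystander: screwdriver with a black handle, 180 mm long, lying on the bench

How it is judged:
By the outcome, as a careful person would: the job done as asked, in the order asked, and still so for the second after the job is handed in, while the arm keeps its last pose, push and grip.
It also fails if it takes over 54 s, if anything falls off the work surface, if the arm or the gripper's body presses on something with over 40 N, if the wrist force passes 120 N, or if a joint passes its speed limit or range.

ROBOT

A 6-joint arm with a two-finger parallel gripper is mounted at the origin on the work surface. World frame = base frame: x ahead of the robot, y to its left, z up, the work surface at z = 0. Lengths are in mm, angles in rad, forces in N, time in s.
With the tool pointing down it reaches from about 300 to 775 mm from the base axis. Payload 14.6 kg.
Tool frame: the origin (TCP) lies between the finger pads; the fingertips stand 19 mm ahead of it and the grasp point (between the pads) is the TCP (robot.finger_overhang is the distance from the TCP to the fingertips, in mm); z points along the fingers, x is the direction in which the jaws open and shut, and the axes are right-handed (so a half turn about z gives the same grasp; the last joint's range is limited). The gripper opens to 94 mm and grips with 3 to 60 N. Pads are 16 mm wide; open, the fingers measure 119 mm over their backs; the gripper's body (75 mm by 177 mm) begins 78 mm behind the grasp point.
Start: joints at [-1.373, 0.3, 1.521, -0, 1.321, -0.067], TCP at [143.937, -530.821, 224.446] pointing down, gripper open.
Joint ranges: [-3.03, 3.03], [-0.79, 2.21], [0.23, 2.52], [-1.04, 4.18], [0, 3.07], [-2.55, 2.55]. Speed limits (rad/s): [2.22, 2.22, 2.57, 3.14, 3.14, 3.14].

INTERFACE

Orientations are given as a unit quaternion [x, y, z, w].
In Python, from plant import robot, move_gripper, vision, monitor gives the robot as it stands. Calls block until the motion is done:
- robot.movep(position, orientation): joint-space move of the TCP to a pose.
- robot.move_straight(position, rotation=None, rate=150, threshold=None): straight line of the TCP; rotation=None keeps the orientation; rate is the mean speed in mm/s. With threshold (N) it stops when the force on the tool has changed by that much, and returns True; else False.
- robot.move_j(angles): joint-space move.
- move_gripper(opening): opening from 0.0 (shut) to 1.0 (fully open); the grip force is fixed at half the most; returns when the fingers have stopped.
- robot.pause(seconds).
- robot.ik(position, orientation): joint angles nearest the present ones, or None.
- vision.camera(name): name is "scene" or "top"; returns the picture (480x640x3 uint8, red, green, blue); there is no depth.
- vision.camera_model(name): a dict with "intrinsics" (3x3 intrinsics, pixels), "distortion" ([k1, k2, p1, p2, k3] as OpenCV has them; the pictures are not rectified), "extrinsics" (4x4, takes a point from camera to world coordinates). Camera axes: x right, y up, looking along -z (the intrinsics and any distortion apply to the point x, -y, -z); pixel columns grow to the right and rows downward; lengths in mm; the calibration is good to about 2 mm. A picture is of the moment at which its call begins. camera_model takes no time and is no camera call.
A pose or a line that the arm cannot do raises robot.MotionError and nothing moves.
- robot.hand_in(): hands the job in, once; it reports no verdict.
Readings, each from a call of its own:
- monitor.read_time_s(): time.
- monitor.read_q(): joint angles.
- monitor.read_joint_velocities(): joint speeds.
- monitor.read_tau(): joint torques, N m.
- monitor.read_tcp_pos(): TCP position.
- monitor.read_tool_rot(): TCP orientation.
- monitor.read_contact_force(): force on the tool from outside, world axes, zero at the start.
- monitor.read_ft_torque(): the same for the moment, N m.
- monitor.read_opening(): opening from 0.0 (shut) to 1.0 (fully open).
Only numpy, scipy, OpenCV 4.12 (cv2) and the standard library are available. Lean on these libraries where they do the work, as an engineer would, in place of code of your own. Each camera call takes 0.05 s, during which the arm holds its last target.

## Working session

There is one attempt and no reset: what is moved stays moved. The work goes in short steps, each a Python script; the robot and the scene stay as the last script left them, time stands still between calls to the robot, and variables do not carry over. Pictures are saved under pics/ and viewed, and the job is handed in when it is done.

```bash
ls; mkdir -p pics; python3 - <<'E'
from plant import robot, move_gripper, vision, monitor
import cv2, json
for n in ("scene","top"):
    im=vision.camera(n); cv2.imwrite(f"pics/{n}0.png",im[:,:,::-1])
    m=vision.camera_model(n); print(n,m)
print(monitor.read_time_s(),monitor.read_tool_rot(),monitor.read_contact_force())
E
```

```text
pics
scene {'intrinsics': array([[438.87552672,   0.        , 320.38201839],
       [  0.        , 438.87552672, 240.88034515],
       [  0.        ,   0.        ,   1.        ]]), 'distortion': array([-0.04741629,  0.        ,  0.        ,  0.        ,  0.        ]), 'extrinsics': array([[ 6.25036990e-01, -4.63583925e-01,  6.28027631e-01,
         1.17803062e+03],
       [ 7.80479446e-01,  3.84996206e-01, -4.92574620e-01,
        -3.46442118e+02],
       [-1.34385793e-02,  7.98040015e-01,  6.02454595e-01,
         6.18577371e+02],
       [ 0.00000000e+00,  0.00000000e+00,  0.00000000e+00,
         1.00000000e+00]])}
top {'intrinsics': array([[438.5106272 ,   0.        , 324.04496736],
       [  0.        , 438.5106272 , 233.8958268 ],
       [  0.        ,   0.        ,   1.        ]]), 'distortion': array([-0.10599734,  0.        ,  0.        ,  0.        ,  0.        ]), 'extrinsics': array([[ 1.67586313e-02,  9.85888569e-01, -1.66561933e-01,
         4.68294553e+02],
       [-9.99751079e-01,  1.40687716e-02, -1.73161932e-02,
         8.28839312e+01],
       [-1.47285151e-02,  1.66810668e-01,  9.85878934e-01,
         9.74785109e+02],
       [ 0.00000000e+00,  0.00000000e+00,  0.00000000e+00,
         1.00000000e+00]])}
0.1 [ 7.94264198e-01 -6.07572323e-01 -3.82234062e-04 -3.29981172e-04] [-0.15419698 -0.0816839   0.35285244]
```

View pics/scene0.png

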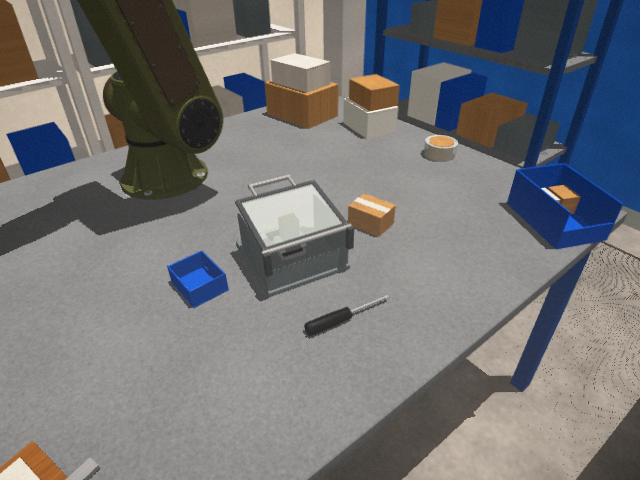

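View pics/top0.png

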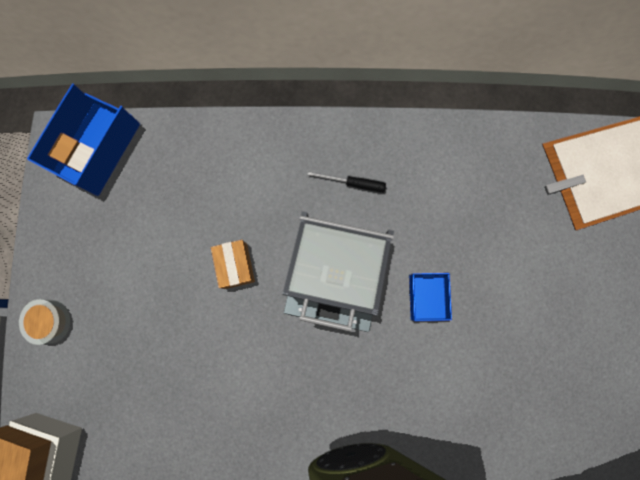

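The scene view shows the dock at about (292,235) with its handle at (273,185). In the top view the hinge is at about (347,226) and the handle at (329,322). I'll zoom in on both.

```bash
python3 - <<'E'
import cv2
a=cv2.imread("pics/top0.png")[200:345,265:415]; cv2.imwrite("pics/top0z.png",cv2.resize(a,None,fx=4,fy=4,interpolation=cv2.INTER_CUBIC))
a=cv2.imread("pics/scene0.png")[165:305,220:365]; cv2.imwrite("pics/scene0z.png",cv2.resize(a,None,fx=4,fy=4,interpolation=cv2.INTER_CUBIC))
E
```

```text
(no output)
```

View pics/top0z.png

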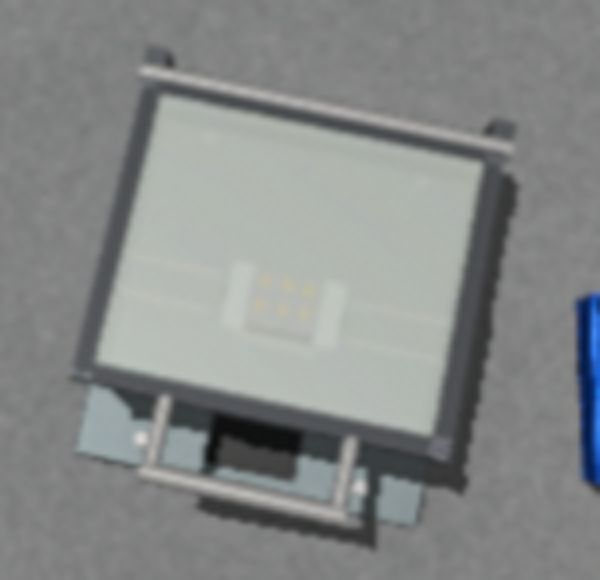

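View pics/scene0z.png

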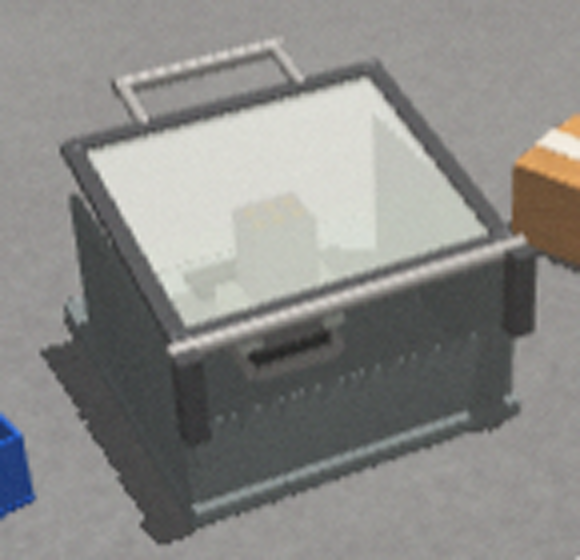

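```bash
cat > h.py <<'E'
import numpy as np, cv2
from plant import robot, move_gripper, vision, monitor
from scipy.spatial.transform import Rotation as R
C={n:vision.camera_model(n) for n in ("scene","top")}
def ray(n,uv):
    m=C[n];p=cv2.undistortPoints(np.array([[uv]],float),m["intrinsics"],np.array(m["distortion"]))[0,0]
    E=m["extrinsics"];d=E[:3,:3]@np.array([p[0],-p[1],-1]);return E[:3,3],d/np.linalg.norm(d)
def plane(n,uv,z):
    o,d=ray(n,uv);return o+d*(z-o[2])/d[2]
def tri(us,ut):
    (o1,d1),(o2,d2)=ray("scene",us),ray("top",ut)
    s=np.linalg.lstsq(np.c_[d1,-d2],o2-o1,rcond=None)[0]
    a,b=o1+s[0]*d1,o2+s[1]*d2;return (a+b)/2,np.linalg.norm(a-b)
def proj(n,P):
    m=C[n];E=m["extrinsics"];p=(np.linalg.inv(E)@np.r_[P,1])[:3]*[1,-1,-1]
    return cv2.projectPoints(p.reshape(1,1,3),np.zeros(3),np.zeros(3),m["intrinsics"],np.array(m["distortion"]))[0].ravel()
E
python3 - <<'E'
from h import *
np.set_printoptions(precision=1,suppress=True)
zt=lambda x,y:((x+.5)/4-.5+265,(y+.5)/4-.5+200)
zs=lambda x,y:((x+.5)/4-.5+220,(y+.5)/4-.5+165)
P={}
for k,s,t in [("hinge-",(173,350),(511,150)),("hinge+",(521,241),(143,70)),("hand-",(119,82),(350,518)),("hand+",(278,44),(145,472))]:
    P[k],g=tri(zs(*s),zt(*t)); print(k,P[k],g)
print("hinge len",P["hinge+"]-P["hinge-"],"hand",P["hand+"]-P["hand-"])
bl=plane("top",zt(78,455),12);br=plane("top",zt(418,525),12);print(bl,br,bl-br,np.linalg.norm(bl-br))
h=(P["hinge+"]+P["hinge-"])/2;k=(P["hand+"]+P["hand-"])/2;print(h,k,np.linalg.norm(h-k))
for v in (P["hinge+"]-P["hinge-"],P["hand+"]-P["hand-"],bl-br): print(np.arctan2(-v[0],v[1]))
v=h-k;print(np.arctan2(v[1],v[0]), np.arcsin((k[2]-h[2])/195))
yaw=np.arctan2(-(bl-br)[0],(bl-br)[1])
c=(bl+br)/2+100*np.array([np.cos(yaw),np.sin(yaw),0]);print("origin from base",c)
E
```

```text
hinge- [609.6 -37.5 113.2] 1.3767890870410722
hinge+ [647.3 146.  113. ] 0.38800070328030806
hand- [430.9  44.3 146.8] 4.588985382566256
hand+ [449.5 138.5 144.5] 0.9457723862623547
hinge len [ 37.6 183.5  -0.2] hand [18.6 94.2 -2.3]
[454.6 183.6  12. ] [420.2  -1.   12. ] [ 34.4 184.6   0. ] 187.76057626984812
[628.4  54.2 113.1] [440.2  91.4 145.7] 194.65384183767708
-0.20225801759889572
-0.1947287284775425
-0.18398204696058956
-0.19506539568008222 0.1680545681290337
origin from base [535.7  73.   12. ]
```

Two independent fixes agree: the hinge rod gives the dock origin at (535.2, 72.7) and the base corners give (535.7, 73.0), with yaw about -0.195. The cover is about 0.15 rad ajar. Next I'll check reach along the arc and for the module.

```bash
cat >> h.py <<'E'
O=np.array([535.4,72.9,0.]);YAW=-0.195
DX=np.array([np.cos(YAW),np.sin(YAW),0]);DY=np.array([-np.sin(YAW),np.cos(YAW),0]);Z=np.array([0,0,1.])
def W(x,y,z): return O+x*DX+y*DY+z*Z
def down(xdir): return R.from_matrix(np.c_[xdir,np.cross(-Z,xdir),-Z])
A0=np.arctan2(3,195)
def handle(t): p=t+A0; return W(95-195*np.cos(p),0,108+195*np.sin(p))
E
python3 - <<'E'
from h import *
np.set_printoptions(precision=2,suppress=True)
for nm,d in (("x",DX),("-x",-DX),("y",DY),("-y",-DY)):
    q=down(d).as_quat()
    if 'x' in nm: pts=[handle(.15)+[0,0,100]]+[handle(t)+[0,0,5] for t in np.linspace(.15,1.75,5)]+[handle(1.75)+[0,0,70]]
    else: pts=[W(0,0,250),W(0,0,87),W(0,0,150)]
    for p in pts: print(nm,p,robot.ik(list(p),list(q)))
    if 'x' in nm:
      for tl in (.3,-.3):
        print(tl,robot.ik(list(handle(1.75)+[0,0,70]),list((R.from_rotvec(DY*tl)*down(d)).as_quat())))
for k,P in dict(modtop=W(0,0,102),hinge=W(95,0,108),han=handle(.15),pl=W(-60,89.5,108),pr=W(-60,-89.5,108)).items():
    for n in C: print(k,n,proj(n,P))
im=cv2.imread("pics/top0.png")
E
```

```text
x [439.91  91.76 240.1 ] [ 0.12  0.06  1.77 -0.    1.31  0.32]
x [439.91  91.76 145.1 ] [ 0.12  0.17  1.89 -0.    1.09  0.32]
x [467.07  86.4  217.47] [ 0.11  0.14  1.73 -0.    1.27  0.3 ]
x [519.73  76.   273.34] [ 0.08  0.21  1.52 -0.    1.41  0.27]
x [589.58  62.2  303.9 ] [ 0.04  0.35  1.27 -0.    1.52  0.24]
x [665.59  47.19 304.32] [ 0.02  0.54  1.01 -0.    1.6   0.21]
x [665.59  47.19 369.32] [ 0.02  0.54  0.86 -0.    1.74  0.21]
0.3 [-0.01  0.78  0.51  0.07  2.15  0.22]
-0.3 [ 0.04  0.35  1.15 -0.07  1.35  0.24]
-x [439.91  91.76 240.1 ] None
-x [439.91  91.76 145.1 ] None
-x [467.07  86.4  217.47] None
-x [519.73  76.   273.34] None
-x [589.58  62.2  303.9 ] None
-x [665.59  47.19 304.32] None
-x [665.59  47.19 369.32] None
0.3 None
-0.3 None
y [535.4  72.9 250. ] [ 0.07  0.26  1.51 -0.    1.37 -1.31]
y [535.4  72.9  87. ] [ 0.07  0.43  1.68 -0.    1.02 -1.31]
y [535.4  72.9 150. ] [ 0.07  0.35  1.63 -0.    1.16 -1.31]
-y [535.4  72.9 250. ] [ 0.07  0.26  1.51 -0.    1.37  1.83]
-y [535.4  72.9  87. ] [ 0.07  0.43  1.68 -0.    1.02  1.83]
-y [535.4  72.9 150. ] [ 0.07  0.35  1.63 -0.    1.16  1.83]
modtop scene [288.27 218.45]
modtop top [336.09 273.9 ]
hinge scene [308.18 240.05]
hinge top [345.86 227.4 ]
han scene [269.25 182.44]
han top [325.62 323.04]
pl scene [313.37 192.54]
pl top [285.3  293.92]
pr scene [237.97 213.55]
pr top [374.65 313.21]
```

Predicted pixels match the seen module top, hinge and handle to about 2 px. Now approach the handle with the gripper partly open and grip it.

```bash
python3 - <<'E'
from h import *
np.set_printoptions(precision=2,suppress=True)
q=list(down(DX).as_quat())
move_gripper(0.34)
robot.movep(list(handle(.15)+[0,0,90]),q)
print(monitor.read_time_s(),monitor.read_contact_force(),monitor.read_opening())
hit=robot.move_straight(list(handle(.15)+[0,0,7]),None,60,8)
print(hit,monitor.read_tcp_pos(),monitor.read_contact_force())
for n in C: cv2.imwrite(f"pics/{n}1.png",vision.camera(n)[:,:,::-1])
a=cv2.imread("pics/scene1.png")[120:270,200:360]; cv2.imwrite("pics/scene1z.png",cv2.resize(a,None,fx=4,fy=4,interpolation=cv2.INTER_CUBIC))
print(monitor.read_time_s())
E
```

```text
3.6 [ 0.02 -0.72 -1.07] 0.3395736940308605
False [440.07  91.77 147.4 ] [ 0.92 -0.44  0.16]
5.2333
```

View pics/scene1z.png

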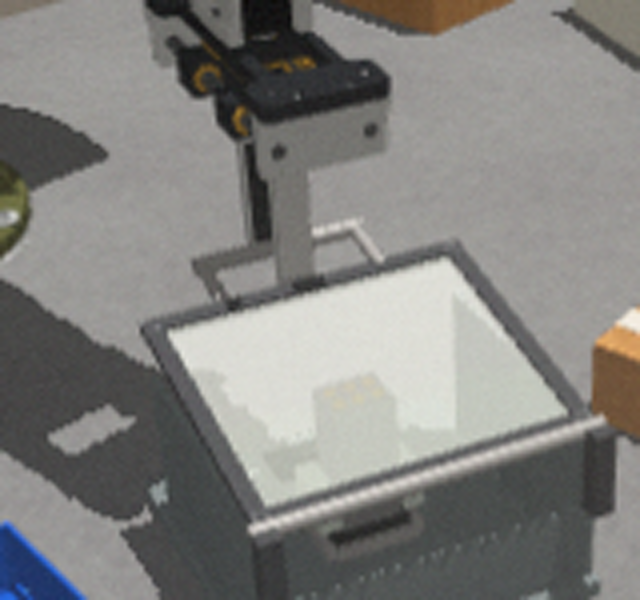

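The fingers straddle the bar near its middle, with one on each side. Close, then start along the arc and watch the forces.

```bash
python3 - <<'E'
from h import *
np.set_printoptions(precision=2,suppress=True)
move_gripper(0.0)
print(monitor.read_time_s(),monitor.read_opening()*94,monitor.read_contact_force(),monitor.read_tcp_pos())
for t in (.2,.3,.4):
    robot.move_straight(list(handle(t)+[0,0,6]),None,50)
    print(t,monitor.read_time_s(),monitor.read_opening()*94,monitor.read_contact_force(),monitor.read_tcp_pos())
for n in C: cv2.imwrite(f"pics/{n}2.png",vision.camera(n)[:,:,::-1])
a=cv2.imread("pics/scene2.png")[120:270,200:360]; cv2.imwrite("pics/scene2z.png",cv2.resize(a,None,fx=4,fy=4,interpolation=cv2.INTER_CUBIC))
E
```

```text
5.725 8.981532807944978 [ 2.38 -0.14 -1.3 ] [440.08  91.73 147.14]
0.2 6.05 8.864884208727007 [ 1.97 -0.13  0.46] [441.76  91.37 155.75]
0.3 6.5917 8.875330431972772 [ 1.2  -2.18 -0.52] [446.79  90.35 174.74]
0.4 7.1333 9.169993538054374 [-3.89 -1.63  1.18] [453.54  89.02 192.99]
```

View pics/scene2z.png

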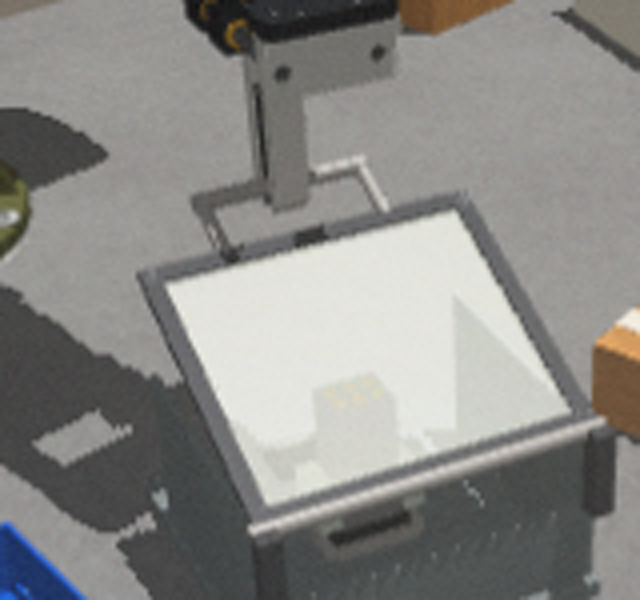

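The cover follows the grip, and forces stay under 4 N. Continue up the arc.

```bash
python3 - <<'E'
from h import *
np.set_printoptions(precision=2,suppress=True)
for t in np.arange(.53,1.6,.13):
    robot.move_straight(list(handle(t)+[0,0,6]),None,55)
    f=monitor.read_contact_force()
    print(round(t,2),monitor.read_time_s(),monitor.read_opening()*94,f,monitor.read_tcp_pos())
    if np.linalg.norm(f)>18: print("stop");break
for n in C: cv2.imwrite(f"pics/{n}3.png",vision.camera(n)[:,:,::-1])
a=cv2.imread("pics/scene3.png")[80:290,190:390]; cv2.imwrite("pics/scene3z.png",cv2.resize(a,None,fx=2.8,fy=2.8,interpolation=cv2.INTER_CUBIC))
E
```

```text
0.53 7.8417 8.969863798807706 [-7.2  -0.87  4.46] [464.82  86.78 215.52]
0.66 8.45 8.894525923398916 [-11.62  -3.34   8.93] [478.85  83.96 236.6 ]
0.79 9.0583 9.037331885655801 [-14.08  -2.66  13.71] [495.61  80.57 255.96]
stop
```

View pics/scene3z.png

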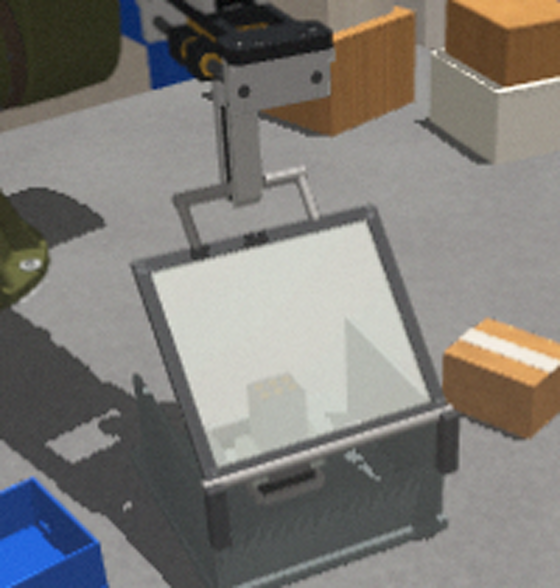

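The force on the tool is radially outward and growing to about 20 N. The bar sits a few mm off my assumed arc in z. I'll relax the grip briefly, since the hinge friction holds the cover, then re-grip and continue.

```bash
python3 - <<'E'
from h import *
np.set_printoptions(precision=2,suppress=True)
move_gripper(0.16)
print(monitor.read_contact_force(),monitor.read_tcp_pos())
for n in C: cv2.imwrite(f"pics/{n}4.png",vision.camera(n)[:,:,::-1])
move_gripper(0.0)
print(monitor.read_time_s(),monitor.read_contact_force(),monitor.read_tcp_pos(),handle(.79)+[0,0,6])
a=cv2.imread("pics/scene4.png")[80:290,190:390]; cv2.imwrite("pics/scene4z.png",cv2.resize(a,None,fx=2.8,fy=2.8,interpolation=cv2.INTER_CUBIC))
a=cv2.imread("pics/top4.png")[200:345,265:415]; cv2.imwrite("pics/top4z.png",cv2.resize(a,None,fx=4,fy=4,interpolation=cv2.INTER_CUBIC))
E
```

```text
[ 0.07 -0.37  0.13] [496.3   80.72 254.62]
9.8833 [-5.18  0.03  2.74] [495.78  80.76 254.69] [496.06  80.67 254.61]
```

View pics/scene4z.png

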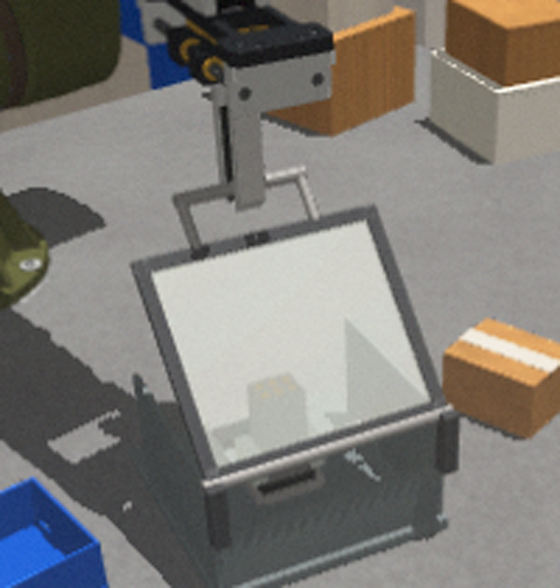

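View pics/top4z.png

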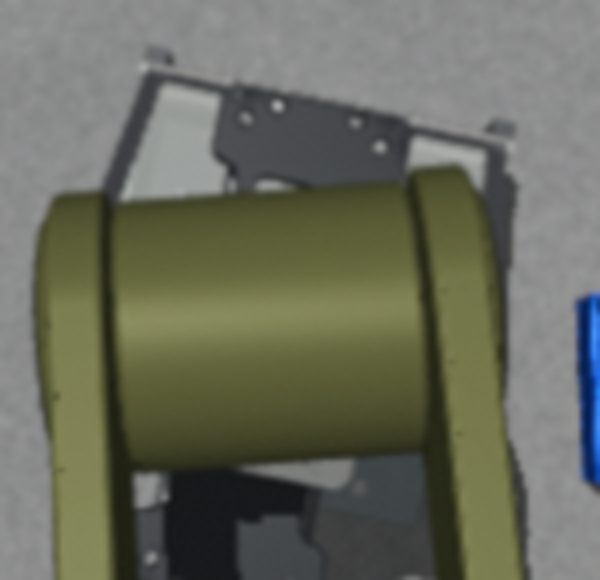

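The bar is still well inside the pads and the force has dropped to about 6 N. Continue, re-gripping whenever the force builds.

```bash
python3 - <<'E'
from h import *
np.set_printoptions(precision=2,suppress=True)
for t in np.r_[np.arange(.92,1.5,.13),1.55]:
    robot.move_straight(list(handle(t)+[0,0,6]),None,55)
    f=monitor.read_contact_force()
    print(round(t,2),monitor.read_time_s(),monitor.read_opening()*94,f,monitor.read_tcp_pos())
    if np.linalg.norm(f)>25: print("stop");break
    if np.linalg.norm(f)>13: move_gripper(.16);move_gripper(0);print("regrip",monitor.read_contact_force())
for n in C: cv2.imwrite(f"pics/{n}5.png",vision.camera(n)[:,:,::-1])
a=cv2.imread("pics/scene5.png")[60:290,190:410]; cv2.imwrite("pics/scene5z.png",cv2.resize(a,None,fx=2.6,fy=2.6,interpolation=cv2.INTER_CUBIC))
E
```

```text
0.92 10.4917 9.044058109635195 [-6.51 -0.8   8.65] [515.05  76.86 271.72]
1.05 11.1 8.690534401958404 [-7.05 -2.16 13.1 ] [536.01  72.63 285.91]
regrip [ 0.84 -0.17 -1.17]
1.18 12.3333 9.121575057997767 [-0.9  -1.6   2.86] [558.69  68.18 295.66]
1.31 12.9417 9.183066897542664 [-0.89 -3.44  3.96] [582.29  63.49 303.62]
1.44 13.55 9.040411943366008 [-0.05 -4.52  2.72] [606.6   58.64 307.7 ]
1.55 14.0917 9.146094596325119 [ 0.28 -4.06  1.68] [627.53  54.65 308.93]
```

View pics/scene5z.png

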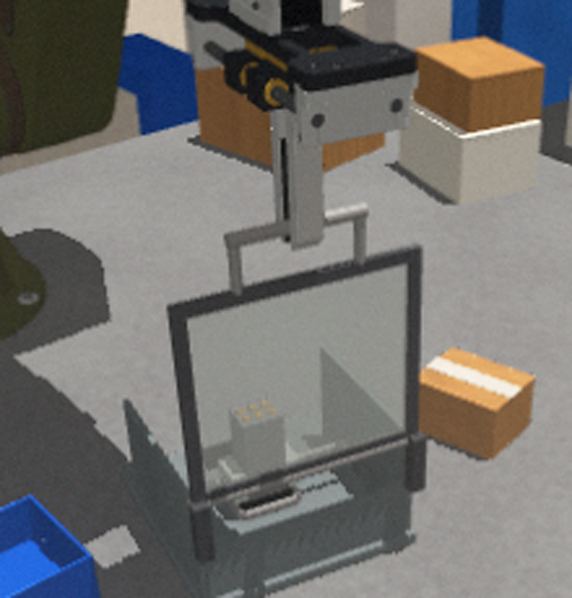

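Cover is about vertical. Ease it onto the stop slowly with a force threshold.

```bash
python3 - <<'E'
from h import *
np.set_printoptions(precision=2,suppress=True)
robot.move_straight(list(handle(1.67)+[0,0,6]),None,45)
print(monitor.read_contact_force(),monitor.read_tcp_pos(),monitor.read_time_s())
for t in (1.73,1.80,1.86):
    h=robot.move_straight(list(handle(t)+[0,0,6]),None,18,5)
    f=monitor.read_contact_force();p=monitor.read_tcp_pos()
    rel=p-W(95,0,108); print(t,h,f,p,"dockx",rel@DX,monitor.read_time_s())
    if h: break
cv2.imwrite("pics/scene6.png",vision.camera("scene")[:,:,::-1])
a=cv2.imread("pics/scene6.png")[60:290,190:410]; cv2.imwrite("pics/scene6z.png",cv2.resize(a,None,fx=2.6,fy=2.6,interpolation=cv2.INTER_CUBIC))
E
```

```text
[ 0.57 -3.95  1.48] [650.49  50.21 307.62] 14.8583
1.73 False [ 0.83 -2.66  0.7 ] [662.07  47.87 305.96] dockx 34.12131620112364 15.6583
1.8 True [-1.86 -0.56  5.25] [665.55  47.15 305.38] dockx 37.67062824719571 16.0583
```

View pics/scene6z.png

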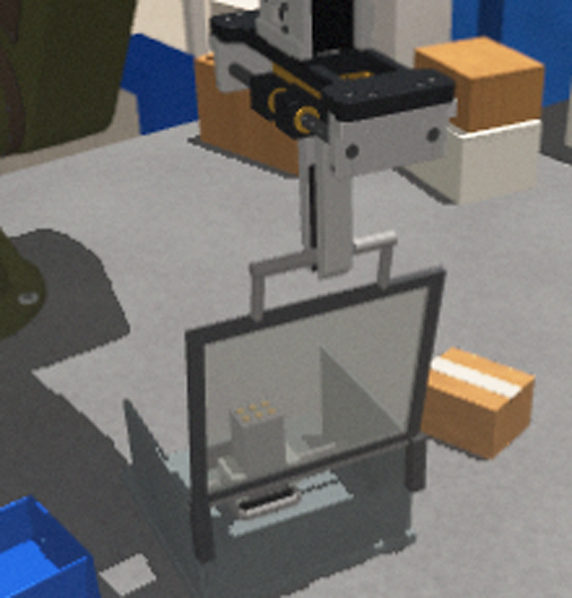

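The stop was met at dock-x 37.7 mm (37.6 expected for 1.75 rad). Release, rise, back off to the side and look at the module unobstructed.

```bash
python3 - <<'E'
from h import *
np.set_printoptions(precision=2,suppress=True)
move_gripper(.34)
p=monitor.read_tcp_pos()
robot.move_straight(list(p+[0,0,60]),None,120)
robot.move_straight(list(W(20,0,368)),None,200)
robot.movep(list(W(-60,-230,300)),list(down(DY).as_quat()))
move_gripper(.6)
print(monitor.read_time_s(),monitor.read_opening(),monitor.read_contact_force())
for n in C: cv2.imwrite(f"pics/{n}7.png",vision.camera(n)[:,:,::-1])
a=cv2.imread("pics/top7.png")[200:345,265:415]; cv2.imwrite("pics/top7z.png",cv2.resize(a,None,fx=4,fy=4,interpolation=cv2.INTER_CUBIC))
a=cv2.imread("pics/scene7.png")[100:300,200:400]; cv2.imwrite("pics/scene7z.png",cv2.resize(a,None,fx=3,fy=3,interpolation=cv2.INTER_CUBIC))
E
```

```text
20.3833 0.6027181356235438 [-0.37 -0.29 -0.62]
```

View pics/top7z.png

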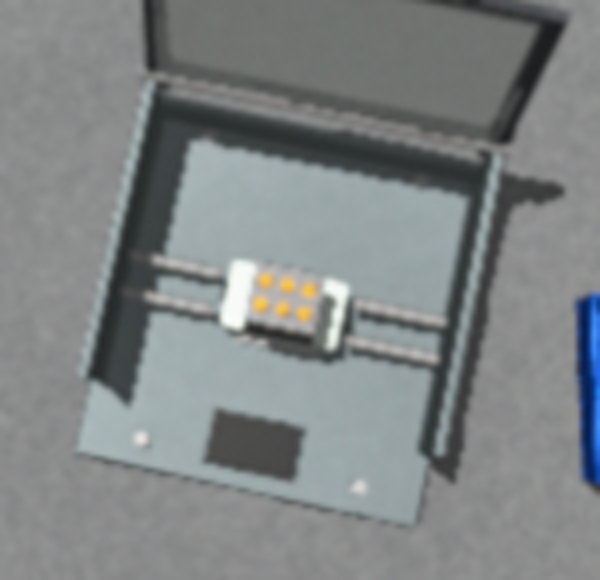

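View pics/scene7z.png

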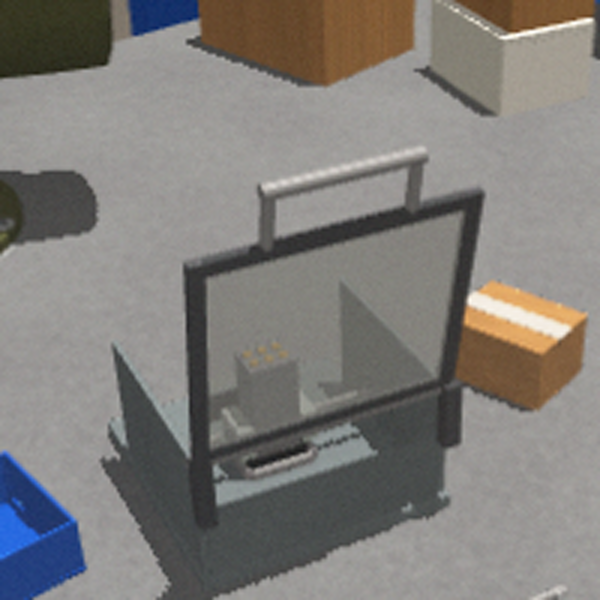

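The cover stands open and the module top, with its gold contacts, is at about zoom (286,297) in the top view. Localize it, and measure the yaw from the contacts and panel tops.

```bash
python3 - <<'E'
from h import *
np.set_printoptions(precision=3,suppress=True)
im=cv2.imread("pics/top7.png");hsv=cv2.cvtColor(im,cv2.COLOR_BGR2HSV)
m=cv2.inRange(hsv,(10,70,120),(35,255,255));m2=np.zeros_like(m);m2[260:285,320:350]=m[260:285,320:350]
ys,xs=np.nonzero(m2);w=hsv[ys,xs,1].astype(float);c=np.array([np.average(xs,weights=w),np.average(ys,weights=w)])
print(len(xs),c);P=plane("top",c,102);print("module",P,"dock frame",(P-O)@DX,(P-O)@DY)
zt=lambda x,y:((x+.5)/4-.5+265,(y+.5)/4-.5+200)
dots=[[plane("top",zt(*q),102) for q in r] for r in (((265,281),(287,286),(310,290)),((261,304),(283,309),(304,314)))]
d=np.array(dots);v=(d[:,0]-d[:,2]).mean(0);print("yaw dots",np.arctan2(-v[0],v[1]),d.mean((0,1)))
for a,b in (((152,85),(87,378)),((497,155),(437,455))):
    A,B=plane("top",zt(*a),108),plane("top",zt(*b),108);v=A-B;print("panel",np.arctan2(v[1],v[0]),np.linalg.norm(v),((A+B)/2-O)@DX,((A+B)/2-O)@DY)
for nm,(a,z) in {"Lin":((251,295),54),"Lout":((226,292),54),"Rin":((327,312),54),"Rout":((348,317),54)}.items():
    Q=plane("top",zt(*a),z)-O;print(nm,Q@DX,Q@DY)
# tri of module top with scene
ims=cv2.imread("pics/scene7.png")
zs=lambda x,y:((x+.5)/3-.5+200,(y+.5)/3-.5+100)
print(tri(zs(266,354),c))
E
```

```text
75 [335.79  273.856]
module [535.473  73.497 102.   ] dock frame -0.044268171696954114 0.6000497097126215
yaw dots -0.19775713767301628 [535.276  73.329 102.   ]
panel -0.1907950820849923 149.95298468025203 15.0390967763298 87.65916420474606
panel -0.19949482064926785 151.6554855099142 15.193261868406067 -88.42498244593943
Lin 0.980882434641674 18.293221818223383
Lout -0.22191763953229593 31.460531880565426
Rin 0.5670148497155139 -22.515710279327237
Rout 0.2918640826153691 -33.803546146735826
(array([535.277,  73.414, 103.71 ]), np.float64(0.24078354433200616))
```

Everything agrees to under 1 mm: the module is at (535.4, 73.3), the triangulated top at 103.7 (102 expected), and yaw is -0.195. Move in, grip across y and check.

```bash
cat >> h.py <<'E'
O=np.array([535.4,73.3,0.]);QM=down(DY);G=75.
def lean(th,lift=0.):
    s=np.sign(th) if th else 0.
    piv=np.array([0,6*s,12.]);r=R.from_rotvec([-th,0,0])
    l=piv+r.apply(np.array([0,0,12+G])-piv)
    return list(W(*l)+[0,0,lift]), list((R.from_rotvec(-th*DX)*QM).as_quat())
E
python3 - <<'E'
from h import *
np.set_printoptions(precision=2,suppress=True)
robot.movep(list(W(0,0,200)),list(QM.as_quat()))
print(monitor.read_contact_force())
h=robot.move_straight(list(W(0,0,12+G)),None,70,8)
print(h,monitor.read_tcp_pos(),monitor.read_contact_force())
assert not h
move_gripper(0)
print(monitor.read_opening()*94,monitor.read_tcp_pos(),monitor.read_contact_force(),monitor.read_time_s())
for n in ["scene"]: cv2.imwrite(f"pics/{n}8.png",vision.camera(n)[:,:,::-1])
a=cv2.imread("pics/scene8.png")[100:300,200:400]; cv2.imwrite("pics/scene8z.png",cv2.resize(a,None,fx=3,fy=3,interpolation=cv2.INTER_CUBIC))
E
```

```text
[-0.19  0.37  0.26]
False [535.58  73.31  87.36] [ 0.41  0.24 -0.19]
35.91268378140941 [535.41  73.13  87.06] [ 0.33 -2.51  0.16] 23.7167
```

View pics/scene8z.png

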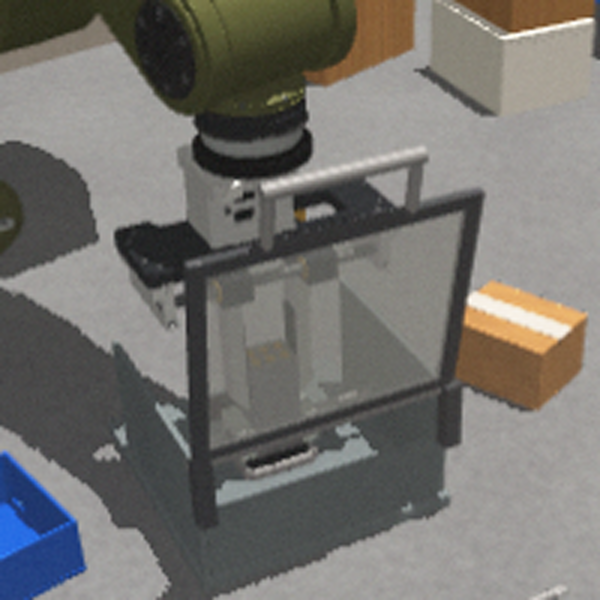

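Gripped at 35.9 mm, with the wrist well clear of the cover. Lean towards the left jaw (+y), watching the force.

```bash
python3 - <<'E'
from h import *
np.set_printoptions(precision=2,suppress=True)
for th in (.04,.08,.11,.14):
    p,q=lean(th); robot.move_straight(p,q,14)
    f=monitor.read_contact_force()
    r=(R.from_quat(monitor.read_tool_rot())*QM.inv()).as_rotvec()
    print(th,"f dock",f@DX,f@DY,f[2],"M",monitor.read_ft_torque(),"dy",(monitor.read_tcp_pos()-p)@DY,"th",-r@DX,monitor.read_time_s())
    if np.linalg.norm(f)>35: print("stop");break
cv2.imwrite("pics/scene9.png",vision.camera("scene")[:,:,::-1])
a=cv2.imread("pics/scene9.png")[180:270,250:350]; cv2.imwrite("pics/scene9z.png",cv2.resize(a,None,fx=6,fy=6,interpolation=cv2.INTER_CUBIC))
E
```

```text
0.04 f dock -0.43746262438194106 -8.061671997792685 4.154206084888175 M [-1.46  0.26 -0.01] dy -0.6034828080718722 th 0.04192872630956003 24.1333
0.08 f dock -0.07363954864032363 -8.509388606993014 4.665804107567459 M [-1.61  0.27 -0.02] dy -0.6462507573386749 th 0.0819863467290573 24.5
0.11 f dock -0.40561088798076006 -8.501217804596891 7.321087239407152 M [-1.71  0.32 -0.06] dy -0.6735665058067959 th 0.11213728180138109 24.8083
0.14 f dock 0.9807669205004548 -11.13143478911611 1.510230164835562 M [-2.18  0.06  0.03] dy -1.1086310986922667 th 0.14300884119622584 25.1167
```

View pics/scene9z.png

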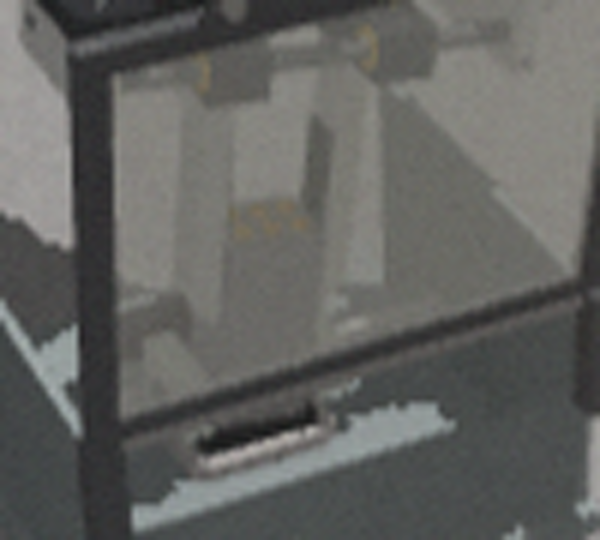

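The lateral force held at about 8.5 N while the jaw slid, and it rose slightly at 0.14, probably where the opposite shoulder reaches its jaw. Now the right jaw, then a second left lean for margin.

```bash
python3 - <<'E'
from h import *
np.set_printoptions(precision=2,suppress=True)
for th in (.07,0.,-.04,-.08,-.12,-.155,-.08,0,.08,.12,.155,.08,0.):
    p,q=lean(th); robot.move_straight(p,q,16)
    f=monitor.read_contact_force()
    r=(R.from_quat(monitor.read_tool_rot())*QM.inv()).as_rotvec()
    print(th,"f",np.array([f@DX,f@DY,f[2]]),"Mx",round(monitor.read_ft_torque()[0],2),"dy",round((monitor.read_tcp_pos()-p)@DY,2),"th",round(-r@DX,3),round(monitor.read_time_s(),2))
    if np.linalg.norm(f)>35: print("stop");break
cv2.imwrite("pics/scene10.png",vision.camera("scene")[:,:,::-1])
a=cv2.imread("pics/scene10.png")[180:270,250:350]; cv2.imwrite("pics/scene10z.png",cv2.resize(a,None,fx=6,fy=6,interpolation=cv2.INTER_CUBIC))
E
```

```text
0.07 f [ 0.14 -1.26 -0.61] Mx -0.27 dy -0.01 th 0.071 25.64
0.0 f [-0.19 -0.67  1.94] Mx -0.14 dy 0.07 th 0.001 26.12
-0.04 f [ 0.17  1.69 -0.1 ] Mx 0.4 dy 0.22 th -0.039 26.46
-0.08 f [-1.36  7.23  2.4 ] Mx 1.65 dy 0.95 th -0.081 26.8
-0.12 f [-1.15  7.63  5.25] Mx 1.84 dy 1.09 th -0.121 27.14
-0.155 f [-1.1   9.41  7.16] Mx 1.83 dy 1.1 th -0.157 27.46
-0.08 f [0.22 1.57 1.64] Mx 0.4 dy 0.16 th -0.081 27.96
0 f [-1.51 -2.33  4.46] Mx -0.47 dy -0.24 th -0.001 28.48
0.08 f [ 0.03 -0.81  4.14] Mx -0.38 dy -0.08 th 0.079 29.01
0.12 f [ 0.29 -6.39  4.65] Mx -1.16 dy -0.5 th 0.121 29.35
0.155 f [-0.11 -7.49  6.86] Mx -1.71 dy -0.83 th 0.156 29.67
0.08 f [ 0.89 -2.91  2.9 ] Mx -0.62 dy -0.09 th 0.081 30.17
0.0 f [-0.37 -1.96  5.85] Mx -0.18 dy 0.2 th 0.0 30.69
```

View pics/scene10z.png

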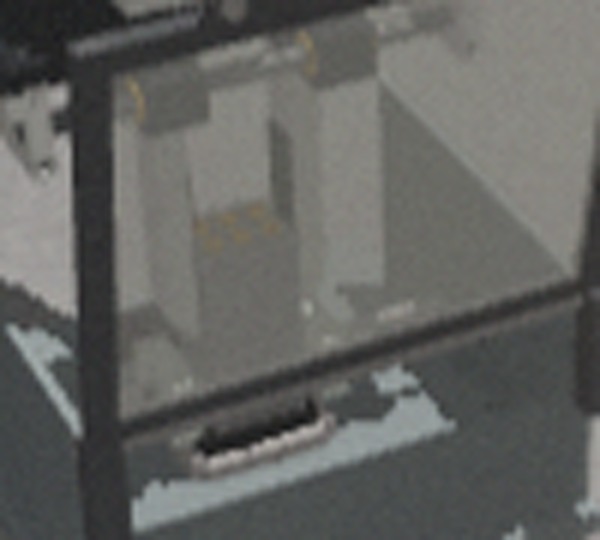

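Both jaws have slid. I'll do one slightly deeper lean each way for margin, then a threshold-guarded lift.

```bash
python3 - <<'E'
from h import *
np.set_printoptions(precision=2,suppress=True)
for th in (-.09,-.175,-.09,0,.09,.175,.09,0.):
    p,q=lean(th,.5); robot.move_straight(p,q,20)
    f=monitor.read_contact_force()
    r=(R.from_quat(monitor.read_tool_rot())*QM.inv()).as_rotvec()
    print(th,"f",np.array([f@DX,f@DY,f[2]]),"Mx",round(monitor.read_ft_torque()[0],2),"dy",round((monitor.read_tcp_pos()-p)@DY,2),"th",round(-r@DX,3),round(monitor.read_time_s(),2))
    if np.linalg.norm(f)>30: print("stop");break
else:
    p,q=lean(0,10.); h=robot.move_straight(p,q,20,7)
    f=monitor.read_contact_force();print("lift",h,f,monitor.read_tcp_pos(),monitor.read_opening()*94,monitor.read_time_s())
cv2.imwrite("pics/scene11.png",vision.camera("scene")[:,:,::-1])
a=cv2.imread("pics/scene11.png")[180:270,250:350]; cv2.imwrite("pics/scene11z.png",cv2.resize(a,None,fx=6,fy=6,interpolation=cv2.INTER_CUBIC))
E
```

```text
-0.09 f [-0.07 -0.73 -1.34] Mx -0.12 dy 0.09 th -0.089 31.23
-0.175 f [-1.73  7.26  2.11] Mx 1.31 dy 1.06 th -0.176 31.7
-0.09 f [ 0.23 -0.71 -2.18] Mx -0.02 dy 0.35 th -0.091 32.17
0 f [-0.61 -0.35 -2.13] Mx 0.04 dy -0.08 th -0.001 32.66
0.09 f [ 0.34 -0.13 -2.18] Mx 0.11 dy -0.1 th 0.089 33.15
0.175 f [-0.04 -6.13  3.26] Mx -1.13 dy -0.89 th 0.176 33.62
0.09 f [-0.27 -0.25 -2.24] Mx 0.13 dy -0.26 th 0.091 34.08
0.0 f [-0.09 -0.24 -2.12] Mx 0.06 dy 0.07 th 0.001 34.58
lift False [-0.34  0.76 -1.19] [535.39  73.29  97.01] 36.13867886417081 35.2
```

View pics/scene11z.png

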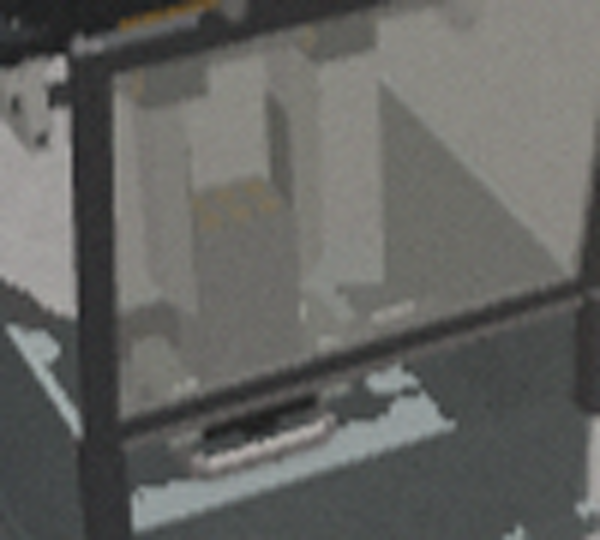

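The lift past the shoulders was free, showing only the module's weight (about -2 N). Raise it to the final height, then verify from the pictures.

```bash
python3 - <<'E'
from h import *
np.set_printoptions(precision=2,suppress=True)
p,q=lean(0,62.); h=robot.move_straight(p,q,50,8)
robot.pause(.3)
f=monitor.read_contact_force();print("lift",h,f,monitor.read_tcp_pos(),monitor.read_opening()*94,monitor.read_ft_torque(),monitor.read_time_s())
for n in C: cv2.imwrite(f"pics/{n}12.png",vision.camera(n)[:,:,::-1])
a=cv2.imread("pics/scene12.png")[140:270,230:370]; cv2.imwrite("pics/scene12z.png",cv2.resize(a,None,fx=5,fy=4.6,interpolation=cv2.INTER_CUBIC))
print(proj("scene",W(0,0,164)),proj("scene",W(0,0,74)))
for y in(-18,18): print(y,proj("scene",W(15,y,164)),proj("scene",W(15,y,74+14)),proj("scene",W(15,y*22/18,74+14)))
E
```

```text
lift False [ 0.23 -0.85 -0.65] [535.37  73.29 148.89] 36.153398905586556 [ 0.01 -0.15 -0.01] 36.7417
[286.68 192.9 ] [289.17 229.23]
-18 [281.44 198.59] [283.87 229.84] [282.1  230.38]
18 [297.92 194.04] [299.51 225.08] [301.22 224.56]
```

View pics/scene12z.png

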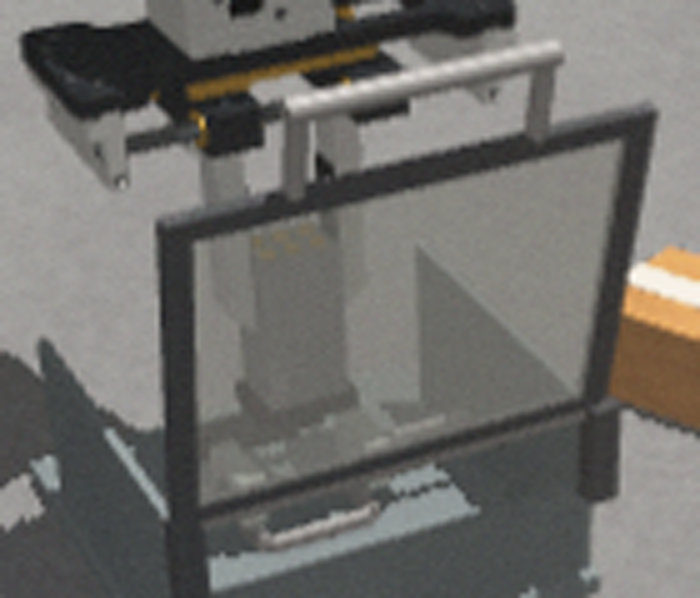

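View pics/scene12.png

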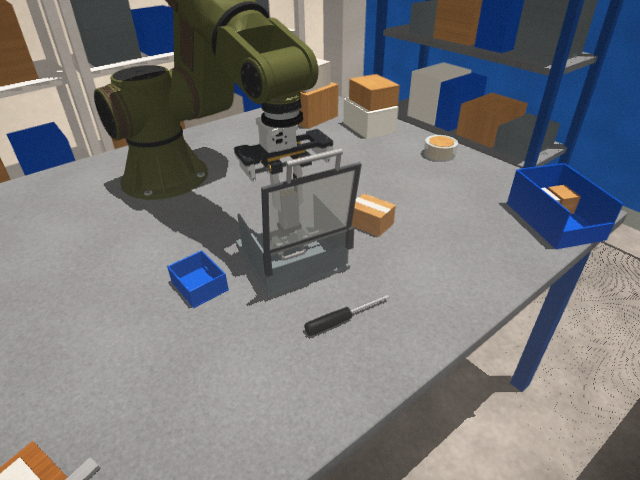

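View pics/top12.png

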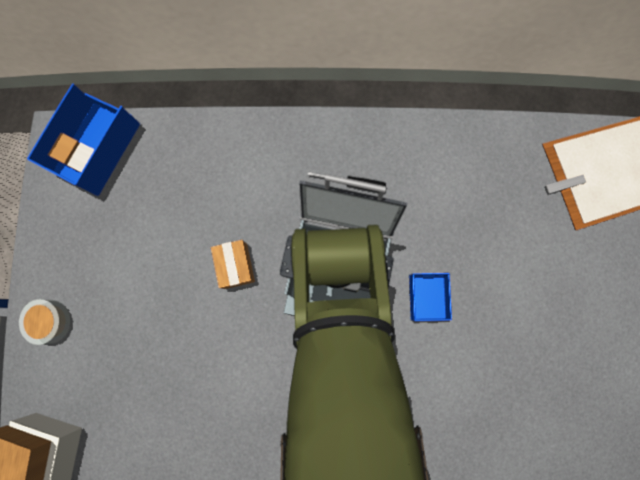

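The module is raised and the bystanders haven't moved. I want a closer look at its uprightness.

```bash
python3 - <<'E'
from h import *
a=cv2.imread("pics/scene12.png")[180:245,262:322]
a=cv2.normalize(cv2.GaussianBlur(a,(0,0),.5),None,0,255,cv2.NORM_MINMAX)
a=np.clip((a.astype(float)-40)*2.,0,255).astype(np.uint8)
a=cv2.resize(a,None,fx=9,fy=9,interpolation=cv2.INTER_CUBIC)
f=lambda P:tuple(int(v) for v in ((proj("scene",P)-[262,180]+.5)*9))
for y in(-18,18): cv2.line(a,f(W(15,y,164)),f(W(15,y,88)),(0,0,255),1)
for s in(1,): cv2.line(a,f(W(15,-22,88)),f(W(15,22,88)),(0,255,0),1);cv2.line(a,f(W(15,-22,78)),f(W(15,22,78)),(0,255,0),1)
cv2.line(a,f(W(15,-18,164)),f(W(15,18,164)),(255,0,0),1)
cv2.imwrite("pics/scene12c.png",a)
E
```

```text
(no output)
```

View pics/scene12c.png

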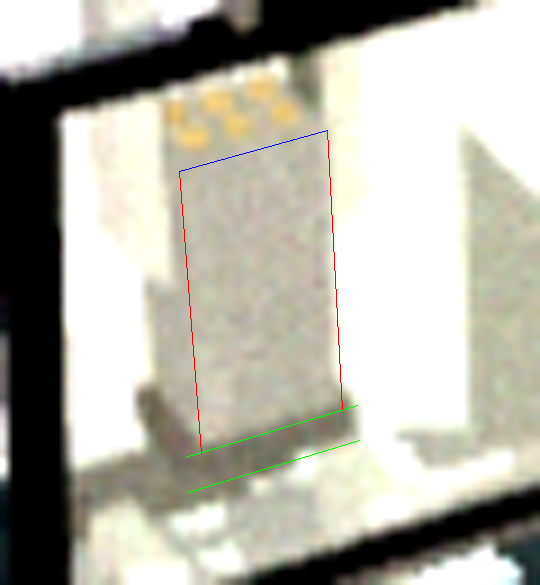

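The edges run parallel to the predicted upright ones, so the module is upright. It sits about 1 px high, so I'll check the height against the same measurement made when it stood in the nest.

```bash
python3 - <<'E'
from h import *
np.set_printoptions(precision=2,suppress=True)
for f,z in (("scene7",102),("scene12",164)):
    im=cv2.imread(f"pics/{f}.png").astype(float)
    c=proj("scene",W(0,0,z));x0,y0=int(c[0])-14,int(c[1])-11
    s=im[y0:y0+20,x0:x0+28];w=(s[...,2]-s[...,0]);w=np.clip(w-25,0,None)
    yy,xx=np.mgrid[y0:y0+20,x0:x0+28];cc=np.array([(w*xx).sum(),(w*yy).sum()])/w.sum()
    d=(proj("scene",W(0,0,z+1))-c)
    print(f,c,cc,cc-c,"px/mm",d,(w>0).sum())
E
```

```text
scene7 [288.43 218.38] [288.09 217.55] [-0.33 -0.83] px/mm [-0.03 -0.39] 36
scene12 [286.68 192.9 ] [285.39 192.76] [-1.28 -0.14] px/mm [-0.03 -0.43] 12
```

Measured height agrees with the expected 20 mm to within about 2 mm. The cover is open, nothing is in contact, and the time is 36.8 s. Handing in.

```bash
python3 - <<'E'
from h import *
print(monitor.read_contact_force(),monitor.read_opening()*94,monitor.read_tcp_pos(),monitor.read_time_s())
robot.hand_in()
E
```

```text
[ 0.1352498   0.80032986 -1.49012002] 35.898337433182355 [535.36784014  73.2966133  148.92313337] 36.8417
the job is handed in; nothing more can be done
```

I opened the cover onto its stop, rocked the module until both jaws gave way, and handed in at 36.8 s with the module held above the dock.

- **Cover:** I swung it up by its handle and eased it onto the stop at 18 mm/s. Contact came at 37.7 mm along the dock's x, against 37.6 mm expected for 1.75 rad. On the way up, radial force reached about 20 N because the bar was a few mm off my assumed arc. I relaxed and re-gripped twice to relieve it. The cover stayed open in the last pictures.
- **Jaws:** I gripped the module across y, 75 mm up, with the fingertips planned to clear the jaw tops by about 9 mm. I leaned it left and right, up to 0.175 rad each way. Each jaw slid at roughly 6–11 N. The lift past the shoulders was then free, showing only the module's weight.
- **Final state:** The module is held at 36 mm and its edges run parallel to those of an upright module. By arm position its underside is 20 mm above the jaw tops. The carton, bin and screwdriver look unmoved in the pictures.

Three checks disagreed or were incomplete:
- **Scene camera:** it read the hinge about 5 mm high.
- **Held height:** the picture check is only good to about 2 mm, because few of the gold contacts were visible.
- **Right jaw:** its edges measured about 3 mm further out than stated before I touched it. I took this for a shadow, but did not confirm it or measure the jaws' final travel.

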